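Load the plate loader and hold its latch rod open at the mark

ROBOT

A 7-joint arm with a two-finger parallel gripper is mounted at the origin on the work surface. World frame = base frame: x ahead of the robot, y to its left, z up, the work surface at z = 0. Lengths are in mm, angles in rad, forces in N, time in s.
With the tool pointing down it reaches from about 425 to 875 mm from the base axis. Payload 9.9 kg.
Tool frame: the origin (TCP) lies between the finger pads; the fingertips stand ctrl.finger_overhang ahead of it and the grasp point (between the pads) lies 2 mm behind it (ctrl.finger_overhang is the distance from the TCP to the fingertips, in mm); z points along the fingers, y is the line along which they close (so a half turn about z gives the same grasp; the last joint's range is limited). The gripper opens to 85 mm and grips with 20 to 120 N. Pads are 22 mm wide; open, the fingers measure 114 mm over their backs; the gripper's body (76 mm by 85 mm) begins 54 mm behind the grasp point. The pads swing forward as they close: fully open they stand 13 mm farther back than shut.
Start: joints at [1.166, 0.576, 0.025, 1.437, -0.015, 1.129, -0.057], TCP at [212.849, -640.566, 248.289] pointing down, gripper open.
Joint ranges: [-2.76, 2.76], [-0.34, 2.15], [-1.52, 1.57], [0.19, 2.46], [-1.09, 4.23], [0.17, 1.99], [-2.82, 2.82]. Speed limits (rad/s): [2.22, 2.22, 3.01, 3.01, 3.14, 3.14, 3.14].

INTERFACE

Orientations are given as a rotation vector (axis times angle).
In Python, from plant import ctrl gives the robot as it stands. The module is installed in compiled form; this text tells all that it offers.
- The arm moves only by the tool step_arm, never from a script. Its argument "steps" is a list of rows, each a list of 2 entries, a list of its own where there are three numbers: the shift along the tool's x, y, z in mm, then the turn, a rotation vector about the tool's x, y, z in degrees. In form: [[[x, y, z], [wx, wy, wz]], ...]. A call has 1 to 20 rows; each row is the pose to reach, as a shift and turn from the pose commanded when the call began, along the tool's axes at that moment; what a row does not reach only later rows make up. A row lasts 1/8 s, in which the tool goes at most 62.5 mm and 10.7 degrees, less where a joint would pass 70% of its speed; a pose out of reach is approached as far as the arm can. A call with a gripper value outside its range is refused whole. "fingers" is the opening in per cent of the stroke, from 0 (shut) to 100 (fully open), set as the call begins (left out, the last holds). The fingers move at their own pace and stop on an object; "newtons" is the grip in N (left out, the last holds). Time passes only in rows, so rows that repeat a pose let the fingers close. It gives the time, the measured TCP pose, the force, the opening and the grip force at its end, in the units of the state.
- ctrl.sense(): the state, without advancing time (a new reading comes with each control period).
- ctrl.grab_frame(name): name is "scene" or "side" or "wrist"; returns a dict with "color" (400x640x3 uint8, red, green, blue), "depth" (400x640 float32, mm along the optical axis (not along the pixel's ray), 0 where there is no reading), "fx", "fy", "cx", "cy" (pixels), "eye" and "rotation" of the camera in the world. Camera axes: x right, y down, z forward; pixel columns grow to the right and rows downward; lengths in mm; the calibration is good to about 2 mm. A picture is of the moment at which its call begins.
- ctrl.finish_job(): hands the job in; it is judged then, once.
Trained networks look in a picture, given as the dict that the camera call returned (one of the last four; its "shot" number tells which), for a name from the list of things; names that differ only in an ending like _2 or _b are one class to them, and where a whole thing is asked for, a point or a joint stands for the part that bears it (a point fixed in the world has none). Each returns a list of dicts, best first, with "confidence" (0 to 1); they miss things now and then, are a little off and sometimes report something else, mostly with a low value. They report only what shows in the picture. A call takes as long as a camera call.
- ctrl.masks_of(picture, query): "pixels" (400x640 bool, what is visible of it) and "location" ([column, row] in pixels, amid what is visible of it).
The state is a dict: "time_s": time; "joints": joint angles; "dq": joint speeds; "joint_efforts": joint torques, N m; "ee_pos": TCP position; "orientation": TCP orientation; "force": force on the tool from outside, world axes, zero at the start; "wrist_torque": the same for the moment, N m; "gripper_width": finger opening in mm; "gripper_force": force on a finger pad.
Only numpy, scipy, OpenCV 4.12 (cv2) and the standard library are available. Lean on these libraries where they do the work, as an engineer would, in place of code of your own. Each camera call takes 0.05 s, during which the arm holds its last target. There are 200 camera calls.

TASK

Load the plate loader: set the blue sample plate squarely on the loader's black seat pad, edges flush with the pad, then set the white plate squarely on top of it, edges flush. Then take the orange handle of the sprung telescoping latch rod, pull it out until its white pointer stands at the red mark, and finish while still holding it there against the spring. Leave the other things on the bench where they are.

Things in the scene. Friction and masses are not known exactly. Their poses are not given: they have to be found in the camera images.
- blue_plate: blue sample plate, a flat rigid block 96 mm along its x, 56 mm along its y, 18 mm thick, with a flat top showing small round wells; about 90 g; origin at the centre of its underside. It is the same turned half round
- white_plate: white sample plate, a flat rigid block 96 mm along its x, 56 mm along its y, 18 mm thick, with a flat top showing small round wells; about 90 g; origin at the centre of its underside. It is the same turned half round
- loader: plate loader fixed to the bench: a grey deck, top 12 mm above the bench, reaching from -115 to 150 mm along its x and +-115 mm along its y, origin on the bench, z up. Its -x side faces roughly to the robot. A beige latch housing 66 mm high (above the bench) covers x from 90 to 145 mm. The seat pad lies at y = +60 mm, the rod's line at y = -60 mm
- seat (a point): centre of the top of the black seat pad of the loader, 15 mm above the bench. The pad is 96 x 56 mm, as large as a plate, long side along the loader's x, plain and without walls
- pull_rod: sprung telescoping rod with an orange paddle handle, on the loader; origin 80 mm above the bench, on the paddle's centre line, 15 mm below its top; axes parallel to the loader's. It slides only along the loader's -x (out, towards the robot), at most 110 mm; a spring (80 N/m; 3 N at rest, 7 to 10 N at the mark) keeps it fully in at the start and draws it back when let go
- handle (a point): centre of the paddle's top edge, 95 mm above the bench. Paddle: upright, 12 mm thick along the loader's x, 30 mm wide along y. Grip it on its broad faces (closing along the loader's x), fingertips above 55 mm: beneath, axis 40 mm above the bench, a 12 mm rod and 18 mm tube run to a 24 mm barrel on the +x side, 49 mm from the paddle at rest
- pointer (a point): middle of the white pointer bar, 4 mm thick, which sticks out of the paddle towards the loader's +y, above the scale strip, 48 mm above the bench; it moves with the rod and has the paddle's x
- mark: red clip, fixed on the scale strip beside the rod: 6 mm along the loader's x, 14 mm along y, top 43 mm above the bench; origin at the centre of its underside, axes parallel to the loader's. It lies 45 to 80 mm farther out (loader -x) than the pointer at rest; the rod is at its length mark when pointer and mark have the same x in the loader's frame
- amber_bottle: brown bottle with a red cap, 66 mm across, 130 mm high; a bystander, origin at the centre of its underside (or of its length)
- vial: small glass vial with a blue cap, 26 mm across, 45 mm high; a bystander, origin at the centre of its underside (or of its length)
- spanner: steel spanner lying flat, 150 mm long; its x axis runs along it; a bystander, origin at the centre of its underside (or of its length)
- beaker: glass beaker, 64 mm across, 75 mm high; a bystander, origin at the centre of its underside (or of its length)
- tip_box: green pipette-tip box with a grey panel on top, 80 x 110 x 50 mm; a bystander, origin at the centre of its underside (or of its length)
- cap: loose red screw cap lying flat, 38 mm across, 16 mm high; a bystander, origin at the centre of its underside (or of its length)
- notepad: yellow notepad 140 x 100 x 12 mm; a bystander, origin at the centre of its underside (or of its length)

How it is judged (in metres and radians):
On the way, in this order (a step that is already met when the one before it is completed fails the run):
1. the blue plate lies squarely on the seat pad, let go and at rest (horizontal distance between blue_plate and seat below 0.008 m and z of blue_plate in the frame of seat between -0.003 and 0.003 m and angle between the x axis of blue_plate and the x axis of loader, either way round below 0.1 rad and angle between blue_plate's own z axis and vertical below 0.06 rad and contact force between blue_plate and the fingers below 0.1 N and linear speed of blue_plate below 0.02 m/s), for 0.2 s.
2. the white plate lies squarely on the blue one on the pad, let go and at rest (all of step 1 and horizontal distance between white_plate and blue_plate below 0.007 m and z of white_plate in the frame of blue_plate between 0.015 and 0.021 m and angle between the x axis of white_plate and the x axis of blue_plate, either way round below 0.1 rad and angle between white_plate's own z axis and vertical below 0.06 rad and contact force between white_plate and the fingers below 0.1 N and linear speed of white_plate below 0.02 m/s), for 0.2 s.
At the end, for the whole second after the job is handed in: Blue plate flat on the pad within 8 mm and 0.1 rad, white flat on the blue within 7 mm and 0.1 rad, both let go and at rest; the pointer still, within 5 mm of the red mark along the rod, held by the fingers (over 2 N on the rod), no plate touching the rod (all of step 2 and x of pointer in the frame of mark between -0.005 and 0.005 m and linear speed of pull_rod below 0.01 m/s and contact force between pull_rod and the fingers above 2 N and contact force between pull_rod and blue_plate below 0.2 N and contact force between pull_rod and white_plate below 0.2 N); the arm keeps its last pose, push and grip.
It fails at once if a bystander is moved by more than 30 mm (distance of any of amber_bottle, vial, spanner, beaker, tip_box, cap, notepad from where it was at the start of the episode above 0.03 m).
It also fails if it takes over 72 s, if anything falls off the work surface, if the arm or the gripper's body presses on something with over 40 N, if the wrist force passes 120 N, or if a joint passes its speed limit or range.

## Working session

There is one attempt and no reset: what is moved stays moved. The work goes in short steps, Python scripts to look and compute and a tool call to move; the robot and the scene stay as the last step left them, time stands still between calls to the robot, and variables do not carry over. Pictures are saved under pics/ and viewed, at most 10 in all, crops included, and the job is handed in when it is done.

Besides the shell and the picture viewer there is one more tool, called after "Call:" as name(argument=value, ...), one argument or row to a line, values as JSON. step_arm: Moves the arm, as the interface text tells. Its arguments: {"type":"object","properties":{"steps":{"type":"array","items":{"type":"array"}},"fingers":{"type":"number"},"newtons":{"type":"number"}},"required":["steps"]}

```bash
mkdir -p pics; cat > h.py <<'E'
import numpy as np, cv2
from plant import ctrl
from scipy.spatial.transform import Rotation as R
def shot(n,save=None):
    f=ctrl.grab_frame(n)
    if save: cv2.imwrite(f'pics/{save}.png',f['color'][:,:,::-1])
    return f
def pts(f,m):
    v,u=np.nonzero(m&(f['depth']>0)); z=f['depth'][v,u]
    c=np.stack([(u-f['cx'])*z/f['fx'],(v-f['cy'])*z/f['fy'],z],1)
    return c@np.array(f['rotation']).T+np.array(f['eye'])
def find(f,q):
    r=ctrl.masks_of(f,q)
    return r[0] if r else None
def top(p,band=4):
    zt=np.percentile(p[:,2],90); t=p[abs(p[:,2]-zt)<band]
    r=cv2.minAreaRect(t[:,:2].astype(np.float32)); return zt,r
E
python3 - <<'E'
from h import *
s=ctrl.sense(); print({k:np.round(v,3) for k,v in s.items()},ctrl.finger_overhang)
a=shot('scene','scene');b=shot('side','side')
for n,f in(('scene',a),('side',b)):
    print(n,np.round(f['eye']),np.round(f['rotation'],2).tolist(),f['fx'])
    for q in 'blue_plate white_plate loader pull_rod mark amber_bottle vial spanner beaker tip_box cap notepad'.split():
        d=find(f,q)
        if d is None: print(q,None);continue
        p=pts(f,d['pixels'])
        if len(p)<3: print(q,'few');continue
        zt,r=top(p); print(q,round(d['confidence'],2),np.round(d['location']),len(p),np.round(np.median(p,0)),'top',round(zt,1),np.round(r[0],1),np.round(r[1],1),round(r[2],1))
cv2.imwrite('pics/both.png',cv2.resize(np.vstack([a['color'],b['color']])[:,:,::-1],(480,600)))
E
```

```text
{'time_s': np.float64(0.0), 'joints': array([ 1.166,  0.577,  0.025,  1.438, -0.015,  1.129, -0.057]), 'dq': array([ 0.002,  0.   ,  0.002,  0.001, -0.   , -0.002,  0.001]), 'joint_efforts': array([-2.0000e-03, -7.6577e+01,  2.2500e+00, -2.8597e+01,  1.5000e-02,
        1.2000e-02, -0.0000e+00]), 'ee_pos': array([ 212.725, -640.157,  247.452]), 'orientation': array([-3.10e+00, -5.02e-01,  1.00e-03]), 'force': array([ 1.063, -0.191, -0.169]), 'wrist_torque': array([ 0.008, -0.021, -0.024]), 'gripper_force': np.float64(0.0), 'gripper_width': np.float64(85.385)} 17.0
scene [1338. -502.  802.] [-1.99, -1.09, 0.52] 381.77835628903165Traceback (most recent call last):
  File "<stdin>", line 9, in <module>
  File "h.py", line 11, in pts
    return c@np.array(f['rotation']).T+np.array(f['eye'])
           ~~~~~~~~~~~~~~~~~~~~~~~~~~~^~~~~~~~~~~~~~~~~~~
ValueError: operands could not be broadcast together with shapes (415,) (3,)
```

View pics/scene.png

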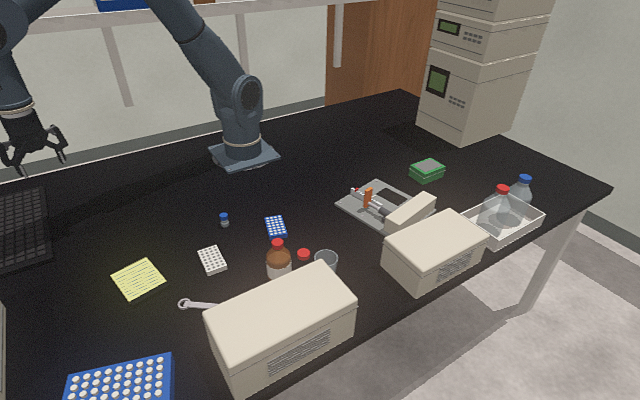

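View pics/side.png

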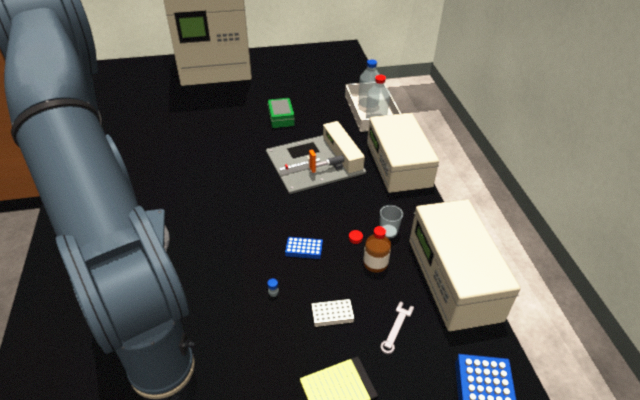

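The scene view shows the blue plate at (275,226), the white one at (212,260) and the loader at (385,205). In the side view they are at (304,247), (333,312) and (315,160), and the bottle and cap stand right of the blue plate. The camera rotation turns out to be a rotation vector, so I'm fixing the helper.

```bash
sed -i "s/np.array(f\['rotation'\]).T/R.from_rotvec(f['rotation']).as_matrix().T/" h.py
python3 - <<'E'
from h import *
for n in('scene','side'):
    f=shot(n)
    for q in 'blue_plate white_plate loader pull_rod handle pointer seat mark amber_bottle vial spanner beaker tip_box cap notepad'.split():
        d=find(f,q)
        if d is None: print(n,q,None);continue
        p=pts(f,d['pixels'])
        if len(p)<3: print(n,q,'few');continue
        zt,r=top(p); print(n,q,round(d['confidence'],2),np.round(d['location']),len(p),np.round(np.median(p,0)),'top',round(zt,1),np.round(r[0],1),np.round(r[1],1),round(r[2],1))
E
```

```text
scene blue_plate None
scene white_plate 0.79 [212. 260.] 571 [ 539. -330.   20.] top 21.5 [ 529.7 -329.3] [55.5 97.9] 86.4
scene loader 0.84 [383. 207.] 3367 [611. 224.  18.] top 68.6 [639.9 268.2] [164.5 211.8] 11.2
scene pull_rod 0.6 [368. 199.] 226 [580. 195.  50.] top 93.5 [576.  192.8] [12.4 31. ] 10.0
scene handle 0.51 [370. 199.] 171 [581. 192.  59.] top 93.6 [576.5 190.9] [11.8 27.5] 15.3
scene pointer 0.64 [373. 200.] 167 [581. 193.  55.] top 94.0 [576.7 191.2] [11.3 26.3] 19.6
scene seat 0.91 [384. 208.] 3357 [613. 223.  18.] top 68.6 [639.9 268.2] [164.5 211.8] 11.2
scene mark 0.54 [370. 200.] 183 [580. 192.  59.] top 95.8 [575.8 193.4] [12.4 29.7] 10.0
scene amber_bottle 0.93 [277. 255.] 794 [ 693. -201.   86.] top 129.8 [ 677.4 -191.7] [28.6 30. ] 69.9
scene vial 0.69 [223. 220.] 96 [ 402. -239.   35.] top 47.8 [ 393.3 -235.7] [18.7 26.2] 68.8
scene spanner 0.64 [190. 304.] 276 [ 651. -425.    8.] top 10.2 [ 657.2 -418.6] [96.  29.6] 47.7
scene beaker 0.85 [328. 254.] 345 [729. -69.  63.] top 77.4 [743.3 -80.8] [63.6 52.9] 28.9
scene tip_box 0.77 [427. 168.] 655 [540. 50
[... 789 characters left out ...]
0.9] 16.1
side seat 0.71 [320. 160.] 4332 [602. 219.  15.] top 65.9 [635.3 267.9] [165.5 217. ] 11.2
side mark 0.16 [394. 327.] 467 [ 665. -400.    7.] top 9.8 [ 667.2 -396.1] [145.9  36.3] 49.9
side amber_bottle 0.92 [377. 248.] 920 [ 667. -211.   79.] top 124.6 [ 672.8 -193.9] [28.2 27.3] 30.0
side vial 0.62 [273. 286.] 160 [ 391. -245.   36.] top 46.6 [ 392.8 -238.8] [23.3 22.4] 44.0
side spanner None
side beaker 0.66 [391. 221.] 547 [744. -89.  53.] top 73.0 [742.7 -85.1] [63.4 62.3] 7.8
side tip_box 0.6 [282. 116.] 640 [514. 489.  48.] top 52.6 [516.5 522.6] [ 78.5 110.3] 0.3
side cap None
side notepad 0.92 [340. 384.] 2246 [ 508. -511.   12.] top 14.7 [ 499.2 -519.5] [141.7 101.3] 11.6
```

```bash
cat >> h.py <<'E'
def pose():
    s=ctrl.sense(); return s['ee_pos'],R.from_rotvec(s['orientation'])
def down(yaw): # tool x at yaw deg, z down
    c,s=np.cos(np.radians(yaw)),np.sin(np.radians(yaw))
    return R.from_matrix(np.array([[c,s,0],[s,-c,0],[0,0,-1]]))
def rel(p,yaw,p0=None,r0=None):
    if p0 is None: p0,r0=pose()
    d=r0.inv().apply(np.array(p)-p0); w=(r0.inv()*down(yaw)).as_rotvec(degrees=True)
    print('shift',np.round(d,1),'turn',np.round(w,2))
E
python3 - <<'E'
from h import *
p,r=pose(); f=shot('wrist')
print('eye in tool',r.inv().apply(f['eye']-p).round(1),'cam axes in tool',(r.inv()*R.from_rotvec(f['rotation'])).as_matrix().round(2).tolist(),f['fx'])
# loader deck & pad from scene/side
for n in('scene','side'):
    f=shot(n); P=pts(f,find(f,'loader')['pixels'])
    for lo,hi in((8,18),(62,72)):
        q=P[(P[:,2]>lo)&(P[:,2]<hi)]; print(n,lo,len(q),cv2.minAreaRect(q[:,:2].astype(np.float32)))
rel([490,-110,300],-18+180 if 0 else -18)
E
```

```text
eye in tool [  69.6   -1.  -125.3] cam axes in tool [[-0.0, -0.96, -0.27], [1.0, -0.0, 0.0], [-0.0, -0.27, 0.96]] 332.02813287925323
scene 8 1620 ((595.0127563476562, 258.7081298828125), (265.2567138671875, 234.18954467773438), 11.151576042175293)
scene 62 732 ((658.8933715820312, 278.4049987792969), (207.49371337890625, 167.97727966308594), 87.47611236572266)
side 8 2304 ((589.38671875, 258.1678466796875), (264.8719482421875, 238.45550537109375), 12.777008056640625)
side 62 631 ((635.9905395507812, 267.55645751953125), (166.66152954101562, 211.52757263183594), 9.713033676147461)
shift [ 430.3 -416.1  -51.7] turn [ 0.   -0.   36.38]
```

Call:
step_arm(
  steps=[
    [[430,-416,0],[0,0,36.4]],
    [[430,-416,0],[0,0,36.4]],
    [[430,-416,0],[0,0,36.4]],
    [[430,-416,0],[0,0,36.4]],
    [[430,-416,0],[0,0,36.4]],
    [[430,-416,0],[0,0,36.4]],
    [[430,-416,0],[0,0,36.4]],
    [[430,-416,0],[0,0,36.4]],
    [[430,-416,0],[0,0,36.4]],
    [[430,-416,0],[0,0,36.4]],
    [[430,-416,0],[0,0,36.4]],
    [[430,-416,0],[0,0,36.4]],
    [[430,-416,0],[0,0,36.4]],
    [[430,-416,0],[0,0,36.4]],
  ],
  fingers=100,
  newtons=40,
)

```text
time_s: 3.75
ee_pos: [489.4, -111.2, 248.4]
orientation: [3.102, -0.495, 0.0]
force: [-0.6, -0.8, 0.3]
gripper_width: 85.2
gripper_force: 0.0
```

```bash
python3 - <<'E'
from h import *
p,r=pose(); print(p.round(1),r.as_matrix().round(3).tolist())
f=shot('wrist','w1')
for q in('blue_plate','white_plate','loader','cap'):
    d=find(f,q)
    if d is None: print(q,None);continue
    P=pts(f,d['pixels']); zt,k=top(P); print(q,d['confidence'],d['location'],len(P),zt,k)
E
```

```text
[ 489.4 -111.2  248.4] [[0.95, -0.311, 0.0], [-0.311, -0.95, -0.0], [0.0, 0.0, -1.0]]
blue_plate 0.8 [315.3, 160.8] 4481 18.60464369816316 ((495.26171875, -108.40997314453125), (55.36606979370117, 95.8668441772461), 73.03268432617188)
white_plate None
loader 0.87 [37.2, 203.4] 16710 26.597124325131304 ((532.0463256835938, 208.93829345703125), (40.91975021362305, 111.14344787597656), 76.86951446533203)
cap 0.92 [252.7, 26.5] 1361 16.571973126754756 ((644.132568359375, -94.63890075683594), (37.31325912475586, 36.51847839355469), 29.21147918701172)
```

View pics/w1.png

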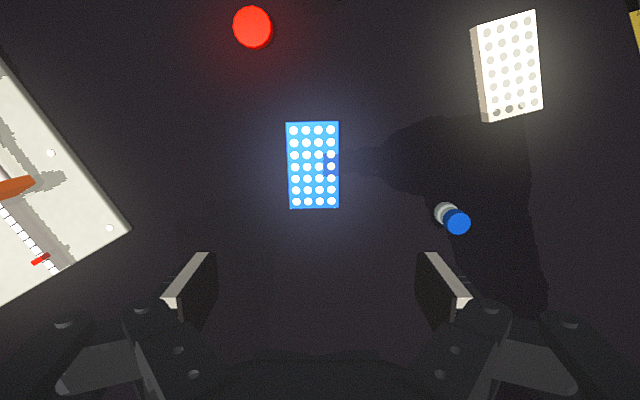

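Directly ahead, the blue plate lies at (313,165), clear of its neighbours. The loader's paddle is at (15,187) and the red mark at (40,258), on the left edge. Next I descend on the blue plate.

Call:
step_arm(
  steps=[
    [[4.7,-4.5,60],[0,0,-1.1]],
    [[4.7,-4.5,120],[0,0,-1.1]],
    [[4.7,-4.5,170],[0,0,-1.1]],
    [[4.7,-4.5,205],[0,0,-1.1]],
    [[4.7,-4.5,220],[0,0,-1.1]],
    [[4.7,-4.5,227],[0,0,-1.1]],
    [[4.7,-4.5,227],[0,0,-1.1]],
    [[4.7,-4.5,227],[0,0,-1.1]],
  ],
)

```text
time_s: 5.0
ee_pos: [496.3, -107.5, 22.4]
orientation: [-3.107, 0.462, -0.003]
force: [-0.0, -0.4, -0.8]
gripper_width: 85.6
gripper_force: 0.0
```

Call:
step_arm(
  steps=[
    [[0,0,0],[0,0,0]],
    [[0,0,0],[0,0,0]],
    [[0,0,0],[0,0,0]],
    [[0,0,0],[0,0,0]],
    [[0,0,0],[0,0,0]],
    [[0,0,0],[0,0,0]],
  ],
  fingers=0,
  newtons=30,
)

```text
time_s: 5.75
ee_pos: [495.9, -107.4, 22.0]
orientation: [-3.107, 0.462, -0.002]
force: [-1.1, 0.5, 6.8]
gripper_width: 55.1
gripper_force: 30.6
```

Call:
step_arm(
  steps=[
    [[0,0,-25],[0,0,0]],
    [[0,0,-75],[0,0,0]],
    [[0,0,-130],[0,0,-5]],
    [[-15,-50,-170],[0,0,-12]],
    [[-28,-110,-200],[0,0,-20]],
    [[-40,-170,-208],[0,0,-29]],
    [[-50,-230,-208],[0,0,-29]],
    [[-60,-290,-208],[0,0,-29]],
    [[-68,-330,-208],[0,0,-29]],
    [[-69,-342,-208],[0,0,-29]],
    [[-69,-342,-208],[0,0,-29]],
    [[-69,-342,-208],[0,0,-29]],
  ],
)

```text
time_s: 7.25
ee_pos: [529.2, 237.8, 229.3]
orientation: [3.123, 0.327, -0.001]
force: [0.2, -0.3, -0.8]
gripper_width: 55.1
gripper_force: 33.6
```

```bash
python3 - <<'E'
from h import *
p,r=pose(); print(p.round(1),r.as_rotvec())
f=shot('wrist','w2'); np.savez('w2.npz',**{k:np.array(v) for k,v in f.items()})
for q in('blue_plate','loader','mark','pull_rod','handle','seat','pointer'):
    d=find(f,q)
    if d is None: print(q,None);continue
    P=pts(f,d['pixels']); zt,k=top(P); print(q,d['confidence'],d['location'],len(P),np.median(P,0).round(1),zt,k)
E
```

```text
[529.2 237.8 229.3] [ 3.12330065e+00  3.27005354e-01 -5.46390966e-04]
blue_plate 0.65 [316.1, 247.6] 25388 [539.3 240.3 224.8] 225.59186741146848 ((531.0040283203125, 239.0457000732422), (92.24089050292969, 56.34046173095703), 11.931105613708496)
loader 0.59 [304.0, 86.8] 42407 [611.3 268.3  12.2] 56.510701730833276 ((611.8692016601562, 263.63018798828125), (110.84771728515625, 205.5742950439453), 11.563801765441895)
mark None
pull_rod 0.6 [375.3, 138.8] 1644 [579.9 200.7  49.6] 94.8075514777062 ((574.8461303710938, 195.20346069335938), (11.231403350830078, 29.071840286254883), 10.359992027282715)
handle 0.94 [373.2, 137.7] 1681 [579.6 200.7  49.9] 94.81505946265719 ((574.9381103515625, 194.7370147705078), (11.246376037597656, 30.013565063476562), 10.506650924682617)
seat 0.87 [303.8, 84.0] 42165 [611.4 268.3  12.2] 56.12079498288139 ((611.8341064453125, 263.6736755371094), (110.714599609375, 205.5743865966797), 11.512426376342773)
pointer 0.64 [375.3, 139.8] 1673 [579.9 200.7  49.9] 94.82252154516036 ((574.9071655273438, 194.90399169921875), (11.246376037597656, 29.673871994018555), 10.506650924682617)
```

View pics/w2.png

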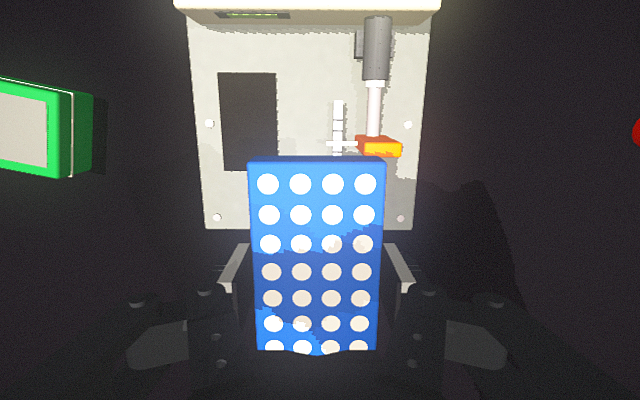

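The pad is the dark rectangle at columns 219–277, rows 72–170. The paddle is at (378,146), and the held plate is square in the fingers. I'll fit the pad next.

```bash
python3 - <<'E'
from h import *
z=np.load('w2.npz'); f={k:z[k] for k in z.files}
g=cv2.cvtColor(f['color'],cv2.COLOR_RGB2GRAY)
m=np.zeros((400,640),bool); m[55:185,208:246+60]=True
d=(g<95)&m
n,l,st,c=cv2.connectedComponentsWithStats(d.astype(np.uint8)); k=1+np.argmax(st[1:,4]); print(st[k],c[k])
P=pts(f,l==k); P=P[(P[:,2]>5)&(P[:,2]<25)]; print(len(P),np.median(P[:,2]),cv2.minAreaRect(P[:,:2].astype(np.float32)), P.mean(0))
dd=find(ctrl.grab_frame('wrist'),'loader'); Q=pts(f,dd['pixels'])
q=Q[(Q[:,2]>8)&(Q[:,2]<18)]; print('deck z',np.median(q[:,2]),cv2.minAreaRect(q[:,:2].astype(np.float32)))
# deck side edges -> yaw : points in loader frame guess 12deg
a=np.radians(12);ex=np.array([np.cos(a),np.sin(a)]);ey=np.array([-ex[1],ex[0]])
u=q[:,:2]@ex;v=q[:,:2]@ey
for fn in(np.max,np.min):
    xs=[];ys=[]
    for b in np.arange(u.min()+10,u.max()-10,5):
        s=(u>b)&(u<b+5)
        if s.sum()>20: xs.append(b+2.5);ys.append(fn(v[s]))
    xs=np.array(xs);ys=np.array(ys);o=abs(ys-np.median(ys))<5
    c=np.polyfit(xs[o],ys[o],1);print('edge yaw',12+np.degrees(np.arctan(c[0])),np.median(ys[o]),o.sum())
E
```

```text
[ 218   73   61   98 4992] [246.91726763 117.390625  ]
4910 14.590071860845796 ((564.8390502929688, 315.29095458984375), (95.11408996582031, 55.917964935302734), 11.637392044067383) [570.33004688 317.72927341  14.58776907]
deck z 11.825650641221216 ((569.856689453125, 253.3138427734375), (212.2452850341797, 227.3525848388672), 11.55737590789795)
edge yaw 11.353789403263209 241.8294563581308 39
edge yaw 11.521879690132996 16.144289767091927 39
```

Call:
step_arm(
  steps=[
    [[30,-40,30],[0,0,0.3]],
    [[50.8,-67.5,70],[0,0,0.3]],
    [[50.8,-67.5,120],[0,0,0.3]],
    [[50.8,-67.5,160],[0,0,0.3]],
    [[50.8,-67.5,178],[0,0,0.3]],
    [[50.8,-67.5,184],[0,0,0.3]],
    [[50.8,-67.5,188],[0,0,0.3]],
    [[50.8,-67.5,191],[0,0,0.3]],
    [[50.8,-67.5,192],[0,0,0.3]],
    [[50.8,-67.5,192],[0,0,0.3]],
    [[50.8,-67.5,192],[0,0,0.3]],
  ],
)

```text
time_s: 9.12
ee_pos: [564.8, 316.6, 37.6]
orientation: [-3.125, -0.322, -0.001]
force: [-0.4, -0.4, -1.2]
gripper_width: 55.1
gripper_force: 33.6
```

Call:
step_arm(
  steps=[
    [[-0.5,2,0],[0,0,0]],
    [[-0.5,2,0.5],[0,0,0]],
    [[-0.5,2,0.5],[0,0,0]],
  ],
)

```text
time_s: 9.5
ee_pos: [564.7, 314.1, 37.1]
orientation: [3.125, 0.322, 0.0]
force: [-1.1, -2.3, 3.5]
gripper_width: 54.9
gripper_force: 34.2
```

Call:
step_arm(
  steps=[
    [[0,0,0],[0,0,0]],
    [[0,0,0],[0,0,0]],
    [[0,0,0],[0,0,0]],
    [[0,0,0],[0,0,0]],
    [[0,0,-20],[0,0,0]],
    [[0,0,-70],[0,0,0]],
    [[0,0,-120],[0,0,0]],
    [[-20,20,-170],[0,0,0]],
    [[-60,70,-195],[0,0,0]],
    [[-60,70,-195],[0,0,0]],
    [[-60,70,-195],[0,0,0]],
    [[-60,70,-195],[0,0,0]],
  ],
  fingers=100,
)

```text
time_s: 11.0
ee_pos: [520.2, 234.8, 231.2]
orientation: [-3.124, -0.324, 0.001]
force: [0.7, 0.3, -0.5]
gripper_width: 85.4
gripper_force: 0.0
```

```bash
python3 - <<'E'
from h import *
p,r=pose(); print(p.round(1),r.as_rotvec(), ctrl.sense()['time_s'])
f=shot('wrist','w3'); np.savez('w3.npz',**{k:np.array(v) for k,v in f.items()})
for q in('blue_plate','loader','mark','pull_rod','handle','seat','pointer'):
    d=find(f,q)
    if d is None: print(q,None);continue
    P=pts(f,d['pixels']); zt,k=top(P); print(q,d['confidence'],d['location'],len(P),np.median(P,0).round(1),zt,k)
E
```

```text
[520.2 234.8 231.2] [-3.12437996e+00 -3.24173231e-01  1.09609688e-03] 11.0
blue_plate 0.63 [246.7, 110.5] 6405 [567.5 313.9  32.6] 33.56985139307519 ((564.5206298828125, 314.6057434082031), (94.9637222290039, 56.456905364990234), 11.854415893554688)
loader 0.75 [323.3, 102.3] 43471 [592.2 242.7  11.8] 43.93102155934105 ((576.3223876953125, 255.38180541992188), (184.11082458496094, 206.09335327148438), 11.697470664978027)
mark 0.54 [335.6, 206.6] 115 [495.4 210.8  42.2] 43.190790405936 ((494.5373840332031, 210.79052734375), (5.836246490478516, 13.109036445617676), 12.227351188659668)
pull_rod 0.77 [374.9, 126.5] 1556 [579.1 200.6  50.5] 94.94332079556023 ((574.5178833007812, 194.73709106445312), (11.791764259338379, 29.833662033081055), 11.845057487487793)
handle 0.8 [370.1, 125.9] 1724 [579.3 200.7  49.6] 94.8648385496106 ((574.5178833007812, 194.73709106445312), (11.791764259338379, 29.833662033081055), 11.845057487487793)
seat 0.87 [321.6, 99.5] 43421 [592.5 243.   11.8] 43.95008943805777 ((631.3258056640625, 234.86273193359375), (229.914794921875, 165.71205139160156), 48.406707763671875)
pointer 0.55 [375.1, 125.6] 1564 [579.4 201.   49.8] 94.92283487869116 ((574.8587646484375, 195.3029022216797), (10.89100456237793, 28.867586135864258), 11.83139705657959)
```

View pics/w3.png

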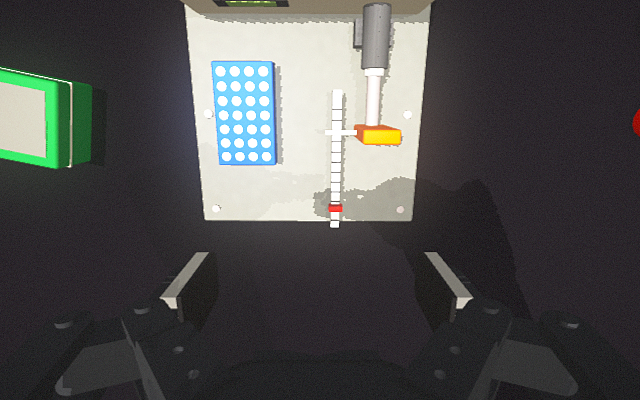

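Blue sits on the pad with its edges flush. The paddle is at (378,134) and the red mark at (335,208), so the pull is about 75 mm. Next is the white plate.

Call:
step_arm(
  steps=[
    [[-120,552,31],[0,0,16]],
    [[-120,552,31],[0,0,16]],
    [[-120,552,31],[0,0,16]],
    [[-120,552,31],[0,0,16]],
    [[-120,552,31],[0,0,16]],
    [[-120,552,31],[0,0,16]],
    [[-120,552,31],[0,0,16]],
    [[-120,552,31],[0,0,16]],
    [[-120,552,31],[0,0,16]],
    [[-120,552,31],[0,0,16]],
    [[-120,552,31],[0,0,16]],
    [[-120,552,31],[0,0,16]],
  ],
)

```text
time_s: 12.9
ee_pos: [516.0, -329.4, 200.9]
orientation: [-3.139, 0.112, -0.0]
force: [-0.7, 0.9, -0.8]
gripper_width: 85.6
gripper_force: 0.0
```

```bash
python3 - <<'E'
from h import *
p,r=pose(); print(p.round(1),r.as_rotvec())
f=shot('wrist','w4')
for q in('white_plate','spanner','vial'):
    d=find(f,q)
    if d is None: print(q,None);continue
    P=pts(f,d['pixels']); zt,k=top(P); print(q,d['confidence'],d['location'],len(P),zt,k)
    if q=='white_plate':
        a=k[2]-90 if k[1][0]<k[1][1] else k[2]; print('yaw',a); rel([*k[0],21.5],a)
E
```

```text
[ 516.  -329.4  200.9] [-3.13867176e+00  1.12047386e-01 -3.78222368e-04]
white_plate 0.77 [313.8, 161.2] 5959 18.61254257091308 ((527.794921875, -328.6312561035156), (55.650753021240234, 96.35139465332031), 87.2291488647461)
yaw -2.7708511352539062
shift [ 11.7  -1.7 179.5] turn [-0.02 -0.02 -1.31]
spanner 0.71 [42.3, 53.8] 2076 16.36485489952281 ((644.7373046875, -95.90619659423828), (37.86666488647461, 36.99348449707031), 87.79402923583984)
vial 0.63 [235.0, 301.7] 1005 44.96014087540847 ((394.22515869140625, -237.91978454589844), (23.702665328979492, 24.914323806762695), 80.9323501586914)
```

Call:
step_arm(
  steps=[
    [[11.7,-1.7,60],[0,0,-1.3]],
    [[11.7,-1.7,120],[0,0,-1.3]],
    [[11.7,-1.7,155],[0,0,-1.3]],
    [[11.7,-1.7,172],[0,0,-1.3]],
    [[11.7,-1.7,179],[0,0,-1.3]],
    [[11.7,-1.7,179],[0,0,-1.3]],
    [[11.7,-1.7,179],[0,0,-1.3]],
  ],
)

```text
time_s: 13.98
ee_pos: [527.9, -330.8, 23.2]
orientation: [3.14, -0.08, 0.003]
force: [-0.7, -0.1, -0.3]
gripper_width: 85.5
gripper_force: 0.0
```

Call:
step_arm(
  steps=[
    [[0,0,0],[0,0,0]],
    [[0,0,0],[0,0,0]],
    [[0,0,0],[0,0,0]],
    [[0,0,0],[0,0,0]],
    [[0,0,0],[0,0,0]],
    [[0,0,0],[0,0,0]],
  ],
  fingers=0,
  newtons=30,
)

```text
time_s: 14.72
ee_pos: [527.5, -330.5, 22.6]
orientation: [3.14, -0.08, 0.001]
force: [-0.7, 0.0, 5.2]
gripper_width: 54.9
gripper_force: 31.0
```

Call:
step_arm(
  steps=[
    [[0,0,-25],[0,0,0]],
    [[0,0,-75],[0,0,0]],
    [[0,0,-130],[0,0,0]],
    [[-5,-40,-170],[0,0,-5]],
    [[-10,-90,-200],[0,0,-10]],
    [[-36,-564,-208],[0,0,-14.7]],
    [[-36,-564,-208],[0,0,-14.7]],
    [[-36,-564,-208],[0,0,-14.7]],
    [[-36,-564,-208],[0,0,-14.7]],
    [[-36,-564,-208],[0,0,-14.7]],
    [[-36,-564,-208],[0,0,-14.7]],
    [[-36,-564,-208],[0,0,-14.7]],
    [[-36,-564,-208],[0,0,-14.7]],
    [[-36,-564,-208],[0,0,-14.7]],
    [[-36,-564,-208],[0,0,-14.7]],
    [[-36,-564,-208],[0,0,-14.7]],
    [[-36,-564,-208],[0,0,-14.7]],
  ],
)

```text
time_s: 16.85
ee_pos: [520.2, 233.6, 229.9]
orientation: [3.125, 0.32, 0.0]
force: [-0.6, -0.6, -1.0]
gripper_width: 55.1
gripper_force: 33.2
```

```bash
python3 - <<'E'
from h import *
p,r=pose(); yaw=2*np.degrees(np.arctan2(r.as_rotvec()[1],r.as_rotvec()[0])); print(p.round(1),yaw)
f=shot('wrist','w5')
for q in('white_plate','blue_plate'):
    d=find(f,q)
    if d is None: print(q,None);continue
    P=pts(f,d['pixels']); zt,k=top(P); print(q,d['confidence'],d['location'],len(P),zt,k)
    if q=='white_plate':
        t=P[abs(P[:,2]-zt)<4]; L=r.inv().apply(t-p); print('tool frame extents',np.percentile(L,[.3,99.7],axis=0).round(1))
rel([564.5,314.6,55.5],11.7)
E
```

```text
[520.2 233.6 229.9] 11.677652961302464
white_plate 0.67 [315.4, 245.3] 25363 225.7275763349349 ((522.3561401367188, 234.8357391357422), (92.96292877197266, 56.29058837890625), 11.717809677124023)
tool frame extents [[-42.1 -28.4   3.3]
 [ 48.6  26.7   7.2]]
blue_plate 0.68 [243.8, 110.5] 6212 33.58129669367028 ((564.2835083007812, 314.5263366699219), (95.76181030273438, 56.40900802612305), 11.611550331115723)
shift [ 59.8 -69.7 174.4] turn [ 0.   -0.01  0.03]
```

Call:
step_arm(
  steps=[
    [[30,-35,30],[0,0,0]],
    [[59.5,-69.3,60],[0,0,0]],
    [[59.5,-69.3,110],[0,0,0]],
    [[59.5,-69.3,145],[0,0,0]],
    [[59.5,-69.3,162],[0,0,0]],
    [[59.5,-69.3,168],[0,0,0]],
    [[59.5,-69.3,171],[0,0,0]],
    [[59.5,-69.3,171],[0,0,0]],
    [[59.5,-69.3,171],[0,0,0]],
  ],
)

```text
time_s: 18.12
ee_pos: [564.5, 315.0, 59.8]
orientation: [-3.124, -0.322, -0.002]
force: [-0.5, 0.9, -2.1]
gripper_width: 55.0
gripper_force: 33.2
```

Call:
step_arm(
  steps=[
    [[0,0.8,2],[0,0,0]],
    [[0,0.8,3.5],[0,0,0]],
    [[0,0.8,4],[0,0,0]],
    [[0,0.8,4],[0,0,0]],
  ],
)

```text
time_s: 18.62
ee_pos: [564.3, 313.9, 55.6]
orientation: [3.125, 0.322, 0.001]
force: [-2.8, -1.3, 7.8]
gripper_width: 54.8
gripper_force: 34.1
```

Call:
step_arm(
  steps=[
    [[0,0,0],[0,0,0]],
    [[0,0,0],[0,0,0]],
    [[0,0,0],[0,0,0]],
    [[0,0,0],[0,0,0]],
    [[0,0,-20],[0,0,0]],
    [[0,0,-70],[0,0,0]],
    [[0,0,-120],[0,0,0]],
    [[-20,20,-150],[0,0,0]],
    [[-60,70,-175],[0,0,0]],
    [[-60,70,-175],[0,0,0]],
    [[-60,70,-175],[0,0,0]],
  ],
  fingers=100,
)

```text
time_s: 20.0
ee_pos: [519.9, 233.1, 230.3]
orientation: [-3.125, -0.321, -0.001]
force: [-0.5, 0.4, 0.1]
gripper_width: 85.7
gripper_force: 0.0
```

```bash
python3 - <<'E'
from h import *
p,r=pose(); print(p.round(1),r.as_rotvec(), ctrl.sense()['joints'].round(2),ctrl.sense()['time_s'])
f=shot('wrist','w6')
for q in('white_plate','blue_plate','mark','handle'):
    d=find(f,q)
    if d is None: print(q,None);continue
    P=pts(f,d['pixels']); zt,k=top(P); print(q,d['confidence'],d['location'],len(P),np.median(P,0).round(1),zt,k)
rel([574.6,194.9,180],101.7);rel([574.6,194.9,180],-78.3)
E
```

```text
[519.9 233.1 230.3] [-3.12462385e+00 -3.21337619e-01 -1.48799169e-03] [-0.4   0.44 -0.16  1.74  0.08  0.97 -1.95] 20.0
white_plate 0.73 [238.9, 108.1] 7111 [568.4 313.7  50.6] 51.58322629092038 ((565.2349243164062, 314.4664611816406), (95.55014038085938, 56.08103561401367), 11.779603958129883)
blue_plate None
mark None
handle 0.73 [372.4, 127.7] 1542 [579.4 200.6  50.5] 94.92254506221346 ((574.9041748046875, 194.63198852539062), (11.475353240966797, 29.861955642700195), 11.79671859741211)
shift [45.7 49.7 48.9] turn [-6.000e-02  4.000e-02 -8.985e+01]
shift [45.7 49.7 48.9] turn [4.000e-02 6.000e-02 9.015e+01]
```

View pics/w6.png

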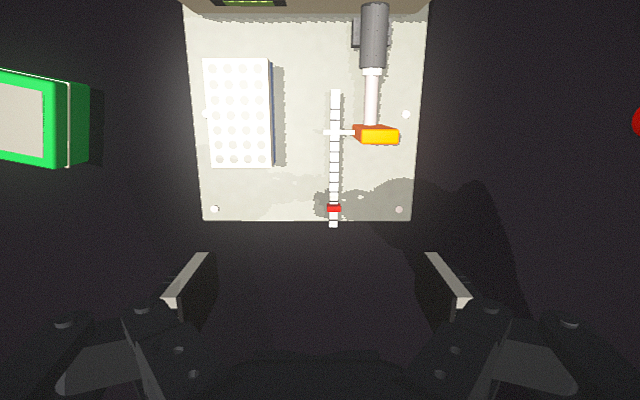

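The white plate is stacked flush on blue at (240,112). I turn the gripper a quarter and go above the handle.

Call:
step_arm(
  steps=[
    [[46,49.7,20],[0,0,-10]],
    [[46,49.7,40],[0,0,-20]],
    [[46,49.7,49],[0,0,-30]],
    [[46,49.7,49],[0,0,-40]],
    [[46,49.7,49],[0,0,-50]],
    [[46,49.7,49],[0,0,-60]],
    [[46,49.7,49],[0,0,-70]],
    [[46,49.7,49],[0,0,-80]],
    [[46,49.7,49],[0,0,-90]],
    [[46,49.7,49],[0,0,-90]],
    [[46,49.7,49],[0,0,-90]],
    [[46,49.7,49],[0,0,-90]],
  ],
)

```text
time_s: 21.75
ee_pos: [574.9, 194.1, 180.7]
orientation: [-1.984, -2.436, 0.0]
force: [0.6, 1.0, 0.2]
gripper_width: 85.3
gripper_force: 0.0
```

```bash
python3 - <<'E'
from h import *
p,r=pose(); print(p.round(1),r.as_rotvec(), ctrl.sense()['joints'].round(2))
f=shot('wrist','w7')
for q in('mark','handle'):
    d=find(f,q)
    if d is None: print(q,None);continue
    P=pts(f,d['pixels']); zt,k=top(P); print(q,d['confidence'],d['location'],len(P),np.median(P,0).round(1),zt,k)
rel([574.8,194.8,82],101.7)
E
```

```text
[574.9 194.1 180.7] [-1.98412721e+00 -2.43570972e+00  2.23139901e-04] [-0.05  0.58 -0.56  1.7   0.37  0.97 -0.55]
mark 0.67 [223.6, 152.2] 181 [495.3 212.3  42.2] 43.27732319952895 ((494.214111328125, 211.5594482421875), (6.308467864990234, 13.446022033691406), 12.862706184387207)
handle 0.75 [320.2, 190.2] 2017 [577.4 202.6  49.7] 94.94253911120313 ((574.20849609375, 195.60507202148438), (11.488500595092773, 29.329809188842773), 11.994584083557129)
shift [ 0.7  0.  98.8] turn [0.   0.   0.04]
```

Call:
step_arm(
  steps=[
    [[0.7,0,50],[0,0,0]],
    [[0.7,0,80],[0,0,0]],
    [[0.7,0,95],[0,0,0]],
    [[0.7,0,98],[0,0,0]],
    [[0.7,0,98],[0,0,0]],
    [[0.7,0,98],[0,0,0]],
  ],
)

```text
time_s: 22.65
ee_pos: [575.4, 194.9, 84.0]
orientation: [1.981, 2.437, 0.003]
force: [0.6, 0.4, 0.7]
gripper_width: 85.8
gripper_force: 0.0
```

Call:
step_arm(
  steps=[
    [[0,0,0],[0,0,0]],
    [[0,0,0],[0,0,0]],
    [[0,0,0],[0,0,0]],
    [[0,0,0],[0,0,0]],
    [[0,0,0],[0,0,0]],
    [[0,0,0],[0,0,0]],
    [[0,0,0],[0,0,0]],
    [[0,0,0],[0,0,0]],
  ],
  fingers=0,
  newtons=60,
)

```text
time_s: 23.65
ee_pos: [574.5, 194.5, 83.0]
orientation: [-1.982, -2.438, 0.001]
force: [-3.7, -1.8, 5.8]
gripper_width: 11.0
gripper_force: 58.8
```

Call:
step_arm(
  steps=[
    [[0,-6,0],[0,0,0]],
    [[0,-16,0],[0,0,0]],
    [[0,-26,0],[0,0,0]],
    [[0,-36,0],[0,0,0]],
    [[0,-46,0],[0,0,0]],
    [[0,-56,0],[0,0,0]],
    [[0,-65,0],[0,0,0]],
    [[0,-71,0],[0,0,0]],
    [[0,-75,0],[0,0,0]],
    [[0,-75,0],[0,0,0]],
    [[0,-75,0],[0,0,0]],
    [[0,-75,0],[0,0,0]],
  ],
)

```text
time_s: 25.15
ee_pos: [502.8, 179.8, 83.0]
orientation: [1.982, 2.436, 0.005]
force: [8.6, 2.7, -5.6]
gripper_width: 11.0
gripper_force: 58.5
```

```bash
python3 - <<'E'
from h import *
p,r=pose(); s=ctrl.sense(); print(p.round(1),s['force'].round(1),s['gripper_force'])
f=shot('wrist','w8')
for q in('mark','handle','white_plate','blue_plate'):
    d=find(f,q)
    if d is None: print(q,None);continue
    P=pts(f,d['pixels']); zt,k=top(P); print(q,d['confidence'],d['location'],len(P),np.median(P,0).round(1),zt,k)
cv2.imwrite('pics/w8c.png',cv2.resize(f['color'][60:300,180:460,::-1],None,fx=2.5,fy=2.5))
E
```

```text
[502.8 179.8  83. ] [ 8.6  2.7 -5.6] 58.514156341552734
mark 0.73 [311.8, 180.0] 204 [492.7 211.9  42.5] 43.32343838085863 ((492.87872314453125, 210.8601837158203), (3.1085705757141113, 14.27503490447998), 11.463115692138672)
handle 0.68 [327.5, 240.6] 6535 [507.  192.3  49.1] 94.82030123210107 ((503.14599609375, 180.77757263183594), (11.893095970153809, 30.34575080871582), 12.934401512145996)
white_plate 0.95 [513.9, 26.4] 13454 [566.3 296.9  50.5] 51.49287781779917 ((568.4969482421875, 297.9669189453125), (97.37057495117188, 21.92738151550293), 11.559433937072754)
blue_plate 0.79 [419.8, 56.5] 1147 [535.  289.1  25.6] 31.65192635309421 ((564.2181396484375, 287.5931396484375), (25.48943328857422, 95.58667755126953), 85.38101959228516)
```

View pics/w8c.png

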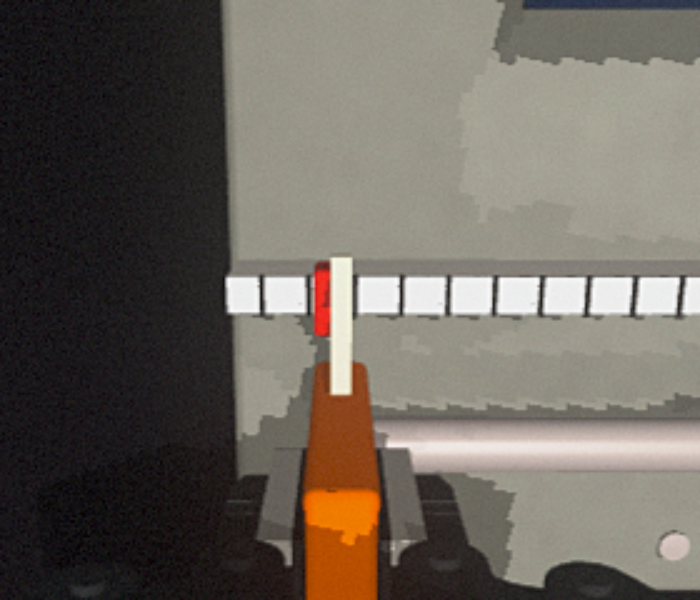

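The picture shows the pointer at crop column 341 and the mark's centre at about 330, so roughly 2.3 mm remain.

Call:
step_arm(
  steps=[
    [[0,-1.5,0],[0,0,0]],
    [[0,-2.4,0],[0,0,0]],
    [[0,-2.4,0],[0,0,0]],
    [[0,-2.4,0],[0,0,0]],
    [[0,-2.4,0],[0,0,0]],
    [[0,-2.4,0],[0,0,0]],
  ],
)

```text
time_s: 26.15
ee_pos: [500.6, 179.4, 83.0]
orientation: [1.981, 2.436, 0.005]
force: [8.5, 1.7, -5.0]
gripper_width: 11.0
gripper_force: 58.5
```

```bash
python3 - <<'E'
from h import *
p,r=pose(); s=ctrl.sense(); print(s['time_s'],p.round(1),s['force'].round(1),s['gripper_force'])
f=shot('wrist','w9')
for q in('handle','white_plate'):
    d=find(f,q)
    P=pts(f,d['pixels']); zt,k=top(P); print(q,zt,k, np.dot(k[0],[.9792,.2028])-526.9)
f=shot('side'); d=find(f,'white_plate')
if d: P=pts(f,d['pixels']); print(d['confidence'],top(P))
f=ctrl.grab_frame('wrist')
cv2.imwrite('pics/w9c.png',cv2.resize(f['color'][60:300,180:460,::-1],None,fx=2.5,fy=2.5))
E
```

```text
26.15 [500.6 179.4  83. ] [ 8.5  1.7 -5. ] 58.48650097846985
handle 45.31234052767773 ((586.4901733398438, 196.11630249023438), (165.8546142578125, 143.71041870117188), 31.257022857666016) 87.16356387939447
white_plate 51.52024820768453 ((568.5765991210938, 298.0190124511719), (97.30442810058594, 21.89006996154785), 11.658520698547363) 90.28846158447266
0.55 (np.float64(53.70462831136863), ((597.8630981445312, 309.9736328125), (61.51142120361328, 31.28959083557129), 69.61203002929688))
```

View pics/w9c.png

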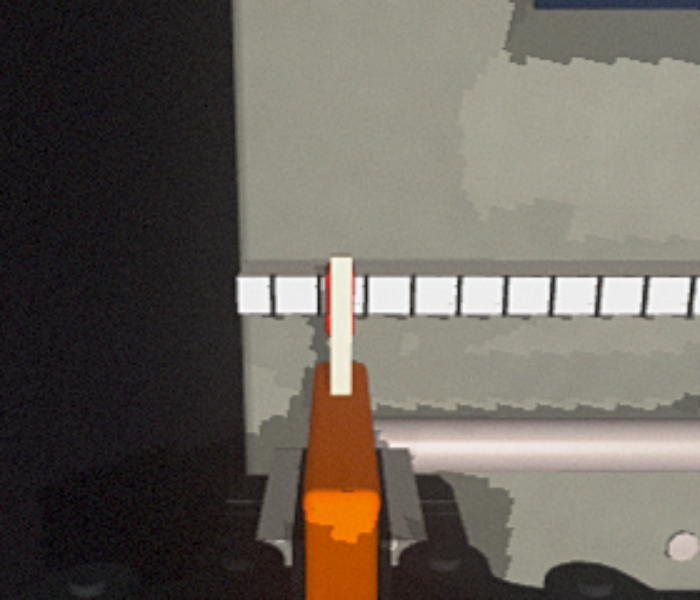

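The white pointer bar now stands centred over the red mark at crop (341,300), with red showing evenly on both sides, and the white plate hasn't moved. I'm handing the job in.

```bash
python3 -c "
from plant import ctrl
print(ctrl.finish_job())"
```

```text
the job is handed in; nothing more can be done
None
```

I handed the job in at about 26 s, before any verdict came back: blue plate on the pad, white plate flush on top of it, and the rod held with its pointer on the red mark against the spring.

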